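# Scan the refill packs in and lay them in a pinwheel

### The job

Book the game refill packs in: take the hand scanner off its mat, aim it squarely from about 6 cm at the middle of the sloping label on the clear organizers with the scan line along the label, hold it still there for two seconds, then do the same over the top label of each pack from the robot's left to its right. Stand the scanner back upright in the middle of its mat, and only then lay all the packs flat on the bamboo board in the interlocking pinwheel marked there, each squarely inside one outline. Leave the tin and the mallet where they are, and do not let the scanner fall over.

Things in the scene. Friction and masses are not known exactly. Their poses are not given: they have to be found in the camera images.
- scanner: hand scanner standing face-down on its mat, 132 mm tall, 0.2 kg: white head 84 (x) x 48 (y) x 34 mm high, above it a grey handle 34 (x) x 28 (y) mm from 34 to 132 mm up. Origin: centre of the flat underside, the scan window; z up along the handle, so the beam leaves along -z. The scan line lies along x, the head's long side. It reads from 40 to 90 mm away, 60 is best
- mat: the scanner's round black rubber mat, 110 mm across, 4 mm thick, fixed. Origin: centre of its underside, on the cart top
- shelf_label: label on the sloping holder at the front of the stacked clear organizers, fixed, 64 x 34 mm. Origin: centre of its face; z straight out of the face (up and towards the robot, 0.6 rad from vertical); y horizontal, along its long side; x up the slope. The organizers, 170 deep x 260 wide x 111 mm tall, stand 24 mm beyond it
- pack1: refill pack no. 1 counted from the robot's left (+y) at the start, one of up to four equal cardboard packs, 96 (x) x 46 (y) x 40 mm (z) high, about 0.13 kg, label on top; may be absent. Origin: centre of its underside; x along the length, z up
- pack2: refill pack no. 2 counted from the robot's left (+y) at the start, one of up to four equal cardboard packs, 96 (x) x 46 (y) x 40 mm (z) high, about 0.13 kg, label on top; may be absent. Origin: centre of its underside; x along the length, z up
- pack3: refill pack no. 3 counted from the robot's left (+y) at the start, one of up to four equal cardboard packs, 96 (x) x 46 (y) x 40 mm (z) high, about 0.13 kg, label on top; may be absent. Origin: centre of its underside; x along the length, z up
- pack4: refill pack no. 4 counted from the robot's left (+y) at the start, one of up to four equal cardboard packs, 96 (x) x 46 (y) x 40 mm (z) high, about 0.13 kg, label on top; may be absent. Origin: centre of its underside; x along the length, z up
- pack1_label (a point): centre of the 64 x 34 mm label on top of pack1, 40 mm above its origin; axes as the pack's, the label's long side along x
- pack2_label (a point): centre of the 64 x 34 mm label on top of pack2, 40 mm above its origin; axes as the pack's, the label's long side along x
- pack3_label (a point): centre of the 64 x 34 mm label on top of pack3, 40 mm above its origin; axes as the pack's, the label's long side along x
- pack4_label (a point): centre of the 64 x 34 mm label on top of pack4, 40 mm above its origin; axes as the pack's, the label's long side along x
- board: square bamboo board, 190 x 190 x 8 mm thick, fixed, on the cart top; four dark pack outlines on it form a pinwheel round a free 56 mm square in the middle, with 6 mm left between neighbours. Origin: centre of its underside
- slot1: outline 1 of the pinwheel, on the board's upper face 8 mm above the cart top, 96 (x) x 46 (y) mm. Origin: its centre; x along it, y towards the pinwheel's inside. The free middle square is centred at x = 26, y = 51 mm here, so with neighbours laid a finger fits on that side only at x = 0 to 52 mm; the outer long side is free. Any pack may go in any outline, either way round
- slot2: outline 2 of the pinwheel, on the board's upper face 8 mm above the cart top, 96 (x) x 46 (y) mm. Origin: its centre; x along it, y towards the pinwheel's inside. The free middle square is centred at x = 26, y = 51 mm here, so with neighbours laid a finger fits on that side only at x = 0 to 52 mm; the outer long side is free. Any pack may go in any outline, either way round
- slot3: outline 3 of the pinwheel, on the board's upper face 8 mm above the cart top, 96 (x) x 46 (y) mm. Origin: its centre; x along it, y towards the pinwheel's inside. The free middle square is centred at x = 26, y = 51 mm here, so with neighbours laid a finger fits on that side only at x = 0 to 52 mm; the outer long side is free. Any pack may go in any outline, either way round
- slot4: outline 4 of the pinwheel, on the board's upper face 8 mm above the cart top, 96 (x) x 46 (y) mm. Origin: its centre; x along it, y towards the pinwheel's inside. The free middle square is centred at x = 26, y = 51 mm here, so with neighbours laid a finger fits on that side only at x = 0 to 52 mm; the outer long side is free. Any pack may go in any outline, either way round
- tin: bystander: round steel token tin, 75 mm across, 38 mm tall; origin: centre of its underside
- mallet: bystander: small wooden croquet mallet lying down, 220 mm long, 75 mm wide head, 40 mm high; origin: underside near mid-length, x towards the head
- dice_tray: bystander: bamboo dice tray with three glass gems in it, 120 x 120 x 28 mm, fixed; origin: centre of its underside
Mind the look-alikes: they are no part of the job. What is shaped like the pack3 but blue or turquoise is not meant.

How it is judged:
By the outcome, as a careful person would: the job done as asked, in the order asked, and still so for the second after the job is handed in, with the robot touching nothing.
Of pack1, pack2, pack3, pack4 only 3 to 4 are there at a start; the rules pass over those that are not, and their reading is None.
At some moment in a run one of pack1, pack2, pack3, pack4 may be knocked a few centimetres aside while the robot is not near it.
It also fails if it takes over 210 s, if anything falls off the work surface, if the arm or the gripper's body presses on something with over 40 N, if the wrist force passes 120 N, or if a joint passes its speed limit or range.

### The arm

A 6-joint arm with a two-finger parallel gripper is mounted at the origin on the work surface. World frame = base frame: x ahead of the robot, y to its left, z up, the work surface at z = 0. Lengths are in m, angles in rad, forces in N, time in s.
With the tool pointing down it reaches from about 0.35 to 0.925 m from the base axis. Payload 6.4 kg.
Tool frame: the origin (TCP) lies on the centre line of the jaws, within the pads' length; the fingertips stand 19 mm ahead of it and the grasp point (between the pads) is the TCP; z points along the fingers, y is the line along which they close (so a half turn about z gives the same grasp; the last joint's range is limited). The gripper opens to 85 mm and grips with 20 to 120 N. Pads are 22 mm wide; open, the fingers measure 114 mm over their backs; the gripper's body (76 mm by 85 mm) begins 54 mm behind the grasp point. The pads swing forward as they close: fully open they stand 13 mm farther back than shut.
Start: joints at [1.103, 0.245, 1.558, -0, 1.339, -0.174], TCP at [0.188, 0.622, 0.214] pointing down, gripper open.
Joint ranges: [-3.13, 3.13], [-1.02, 2.26], [0.13, 2.54], [-0.95, 4.09], [0.21, 2.88], [-2.74, 2.74]. Speed limits (rad/s): [2.57, 2.57, 3.14, 3.14, 3.14, 3.14].

### API

Orientations are given as a rotation vector (axis times angle).
In Python, from rig import robot, optics gives the robot as it stands. The module is installed in compiled form; this text tells all that it offers. Calls block until the motion is done:
- robot.movep(position, orientation): joint-space move of the TCP to a pose.
- robot.servo_line(position, rotation=None, feed=0.15): straight line of the TCP; rotation=None keeps the orientation; feed is the mean speed in m/s.
- robot.move_joints(angles): joint-space move.
- robot.let_go() and robot.grasp(force=None): open the fingers fully, or close them until they stop; force is the grip in N (None keeps the last).
- robot.hold(seconds).
- robot.inverse_kinematics(position, orientation): joint angles nearest the present ones, or None.
- robot.get_state(): the state.
- optics.read_camera(name): name is "scene" or "top"; returns (picture, depth): 420x560x3 uint8, red, green, blue; 420x560 float32, m along the optical axis (not along the pixel's ray), 0 where there is no reading.
- optics.camera_model(name): a dict with "vfov" (degrees; the focal length in pixels is half the picture's height over the tangent of half this angle, whatever the lens; pixels are square), "cx", "cy" (the principal point, pixels), "origin" and "attitude" of the camera in the world. Camera axes: x right, y up, looking along -z (the intrinsics and any distortion apply to the point x, -y, -z); pixel columns grow to the right and rows downward; lengths in m; the calibration is good to about 2 mm. A picture is of the moment at which its call begins. camera_model takes no time and is no camera call.
A pose or a line that the arm cannot do raises robot.Unreachable and nothing moves.
- robot.hand_in(): hands the job in; it is judged then, once.
Trained networks look in the newest picture that a camera, given by its name, has taken for a name from the list of things; names that differ only in an ending like _2 or _b are one class to them, and where a whole thing is asked for, a point or a joint stands for the part that bears it (a point fixed in the world has none). Each returns a list of dicts, best first, with "conf" (0 to 1); they miss things now and then, are a little off and sometimes report something else, mostly with a low value. They report only what shows in the picture. A call takes as long as a camera call. They do not tell look-alikes from the thing itself.
- optics.masks_of(label, camera): "mask" (420x560 bool, what is visible of it).
- optics.pinpoint(label, camera): "point" ([x, y, z] in m, in world coordinates, good to about 4 mm: a listed point, or the origin of a listed thing).
The state is a dict: "t": time; "joints": joint angles; "joint_vel": joint speeds; "effort": joint torques, N m; "ee_pos": TCP position; "tcp_rot": TCP orientation; "wrist_force": force on the tool from outside, world axes, zero at the start; "ft_torque": the same for the moment, N m; "finger_gap": finger opening in m; "finger_force": force on a finger pad.
Only numpy, scipy, OpenCV 4.12 (cv2) and the standard library are available. Lean on these libraries where they do the work, as an engineer would, in place of code of your own. Each camera call takes 0.05 s, during which the arm holds its last target. There are 200 camera calls.

## Working session

There is one attempt and no reset: what is moved stays moved. The work goes in short steps, each a Python script; the robot and the scene stay as the last script left them, time stands still between calls to the robot, and variables do not carry over. Pictures are saved under pics/ and viewed, at most 14 in all, crops included, and the job is handed in when it is done.

```bash
mkdir -p pics
cat > look.py <<'E'
import sys,cv2,numpy as np
from rig import robot,optics
for c in ("scene","top"):
    im,d=optics.read_camera(c); cv2.imwrite(f"pics/{c}0.png",im[:,:,::-1]); np.savez(f"{c}0.npz",im=im,d=d)
    print(c,optics.camera_model(c))
    for n in ["scanner","mat","shelf_label","pack1","pack1_label","board","slot1","tin","mallet","dice_tray"]:
        for r in optics.pinpoint(n,c): print(n,np.round(r["point"],3),round(r["conf"],2))
print(robot.get_state())
E
python3 look.py
```

```text
scene {'vfov': 53.071593859514266, 'cx': 283.52282217081324, 'cy': 204.95115375005773, 'origin': array([1.10212571, 0.05701874, 1.06197267]), 'attitude': array([0.41102826, 0.44957032, 1.65194478])}
scanner [ 0.48  -0.38   0.008] 0.63
scanner [ 0.469  0.066 -0.   ] 0.42
mat [ 0.488 -0.388 -0.004] 0.6
shelf_label [0.351 0.41  0.002] 0.57
shelf_label [ 0.7   -0.08   0.058] 0.49
pack1 [ 0.326  0.158 -0.001] 0.92
pack1 [0.529 0.379 0.003] 0.79
pack1 [0.469 0.065 0.   ] 0.68
pack1 [0.238 0.267 0.001] 0.68
pack1 [0.603 0.128 0.   ] 0.65
pack1 [ 0.461  0.254 -0.007] 0.58
board [ 0.521 -0.185 -0.001] 0.91
board [ 0.29  -0.239  0.005] 0.73
board [0.469 0.257 0.038] 0.46
tin [ 0.288 -0.239  0.002] 0.9
mallet [0.765 0.264 0.002] 0.73
mallet [ 0.7   -0.081  0.056] 0.66
mallet [0.349 0.412 0.   ] 0.5
dice_tray [ 0.35   0.412 -0.003] 0.78
top {'vfov': 48.25008193897641, 'cx': 283.28587117975235, 'cy': 213.32676690557574, 'origin': array([0.35095096, 0.0067514 , 1.38899845]), 'attitude': array([ 0.07881249, -0.10103552, -1.58839539])}
scanner [ 0.477 -0.379  0.003] 0.58
mat [ 0.485 -0.388 -0.003] 0
[... 454 characters left out ...]
5  0.409 -0.003] 0.82
{'t': 1.1, 'joints': array([ 1.10291359e+00,  2.45102471e-01,  1.55781075e+00, -4.61936160e-06,
        1.33872442e+00, -1.74099067e-01]), 'joint_vel': array([-0.00145486, -0.00145255,  0.00144453,  0.00072437, -0.00056794,
        0.00110271]), 'effort': array([ 1.41552162e-03, -4.29526126e+01, -3.26422369e+01, -4.20088224e-05,
        5.87133491e-04,  2.24577455e-06]), 'ee_pos': array([0.18821872, 0.62215128, 0.21448289]), 'tcp_rot': array([-4.59813435e-01, -3.10775057e+00,  6.92815019e-05]), 'wrist_force': array([-0.49651239, -0.75242318,  0.50837009]), 'ft_torque': array([ 0.0329142 ,  0.0171383 , -0.00408016]), 'finger_force': 0.0, 'finger_gap': 0.0853412155291063}
```

View pics/scene0.png

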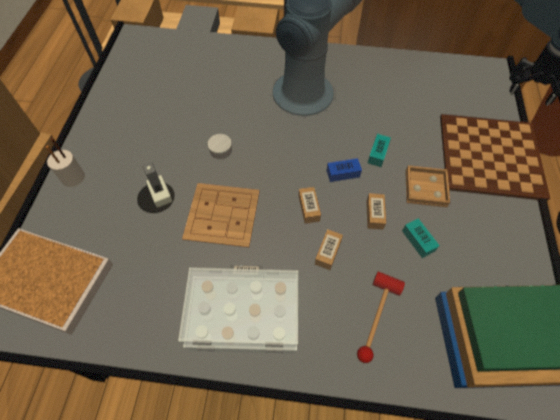

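View pics/top0.png

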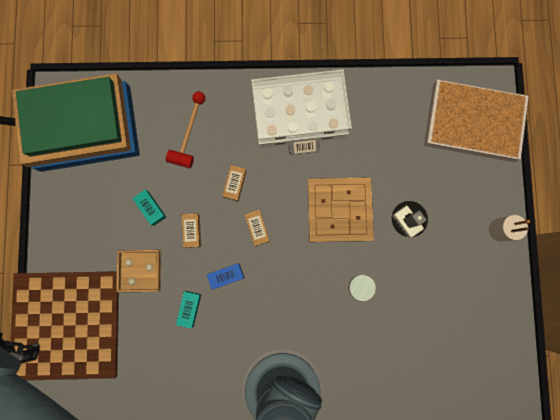

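The top view shows three cardboard-brown packs at px (191,231), (235,183) and (257,228). The look-alikes are turquoise at (149,207) and (188,310), and blue at (226,276). The scanner is at (410,217) on its mat, the board is at (340,210), and the sloping label is at (304,147). By the description I take the three brown ones, so one pack is absent. Next I'll make a rectified close crop and fit metric poses.

```bash
cat > h.py <<'E'
import cv2,numpy as np
from rig import robot,optics
from scipy.spatial.transform import Rotation as R
def K(c):
    m=optics.camera_model(c); f=210/np.tan(np.radians(m["vfov"])/2)
    return m,f
def proj(P,c):
    m,f=K(c); q=(np.asarray(P)-m["origin"])@R.from_rotvec(m["attitude"]).as_matrix()
    return np.stack([m["cx"]+f*q[...,0]/-q[...,2], m["cy"]-f*q[...,1]/-q[...,2]],-1)
def cloud(d,c):
    m,f=K(c); v,u=np.mgrid[:420,:560]
    q=np.stack([(u-m["cx"])/f*d,-(v-m["cy"])/f*d,-d],-1)
    return q@R.from_rotvec(m["attitude"]).as_matrix().T+m["origin"]
def rect(im,c,z,x0,x1,y0,y1,s=1000):
    # orthophoto of plane z; up = +x, left = +y
    X,Y=np.meshgrid(np.arange(x1,x0,-1/s),np.arange(y1,y0,-1/s),indexing="ij")
    p=proj(np.stack([X,Y,0*X+z],-1),c).astype(np.float32)
    return cv2.remap(im,p[...,0],p[...,1],cv2.INTER_CUBIC)
E
cat > m.py <<'E'
from h import *
for c in ("scene","top"):
    z=np.load(c+"0.npz"); im,d=z["im"],z["d"]; P=cloud(d,c)
    hsv=cv2.cvtColor(im,cv2.COLOR_RGB2HSV)
    fl=P[(abs(P[...,2])<.02)&(d>0)&(hsv[...,1]<60)]; print(c,"floor z",np.median(fl[:,2]),fl[:,2].std())
    for g in [(.46,.256),(.603,.13),(.465,.066)]:
        s=(np.hypot(P[...,0]-g[0],P[...,1]-g[1])<.07)&(P[...,2]>.03)&(P[...,2]<.05)
        q=P[s][:,:2].astype(np.float32); r=cv2.minAreaRect(q*1000)
        print("pack",np.round(r,1) if 0 else r,"z",np.median(P[s][:,2]),len(q))
    for n,g,zr in [("head",(.478,-.38),(.025,.04)),("handle",(.478,-.38),(.12,.14))]:
        s=(np.hypot(P[...,0]-g[0],P[...,1]-g[1])<.09)&(P[...,2]>zr[0])&(P[...,2]<zr[1]); q=P[s]
        print(n,len(q),cv2.minAreaRect(q[:,:2].astype(np.float32)*1000) if len(q)>3 else "", np.median(q,0))
    s=(np.hypot(P[...,0]-.52,P[...,1]+.18)<.16)&(P[...,2]>.004)&(P[...,2]<.014)&(hsv[...,1]>70)
    print("board",cv2.minAreaRect(P[s][:,:2].astype(np.float32)*1000),np.median(P[s][:,2]))
    cv2.imwrite(f"pics/rect_{c}.png",rect(im,c,.02,.25,.75,-.47,.32)[:,:,::-1])
E
python3 m.py
```

```text
scene floor z -0.000652926997476877 0.00385759341219487
pack ((465.64111328125, 253.53182983398438), (98.4494857788086, 46.21585464477539), 2.6373815536499023) z 0.03915214517806631 507
pack ((603.158447265625, 127.80364990234375), (45.74528884887695, 99.20121002197266), 74.90269470214844) z 0.039529476727441226 577
pack ((470.3594665527344, 62.47676467895508), (98.6762924194336, 46.674686431884766), 16.81777572631836) z 0.039336320559333005 494
head 257 ((480.4974670410156, -378.9443054199219), (86.3162841796875, 48.382568359375), 33.690792083740234) [ 0.49616383 -0.36922345  0.03621072]
handle 137 ((480.1662292480469, -379.933349609375), (35.747802734375, 28.031356811523438), 35.64020538330078) [ 0.48452431 -0.3778786   0.13407543]
board ((522.9038696289062, -185.55862426757812), (190.4160919189453, 191.69476318359375), 89.90946960449219) 0.007388758578882992
top floor z -0.0002890167703639701 0.004125874798309691
pack ((462.21234130859375, 255.53797912597656), (96.14981079101562, 47.679134368896484), 2.7704403400421143) z 0.039721534405442904 547
pack ((600.0743408203125, 128.48464965820312), (46.43862533569336, 96.92887115478516), 74.51594543457031) z 0.039492000777759495 525
pack ((466.40869140625, 63.66947555541992), (96.7640151977539, 45.9787712097168), 16.9013614654541) z 0.039610733870440784 527
head 279 ((475.28411865234375, -377.8616027832031), (83.81688690185547, 50.19197463989258), 32.87080764770508) [ 0.46799726 -0.37074621  0.03650263]
handle 140 ((475.8916015625, -378.84564208984375), (34.44224166870117, 29.256166458129883), 31.960350036621094) [ 0.47481612 -0.37697457  0.13438188]
board ((518.7869873046875, -183.5318603515625), (190.86468505859375, 191.5416717529297), 0.1756567507982254) 0.007911347894654641
```

View pics/rect_top.png

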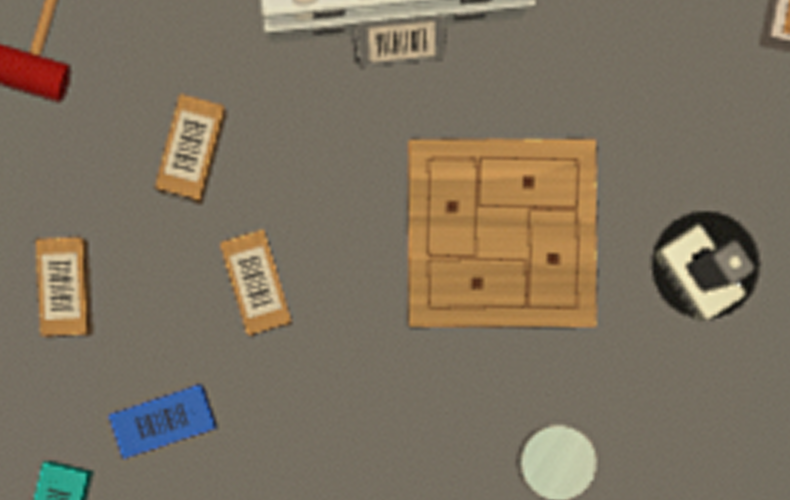

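View pics/rect_scene.png

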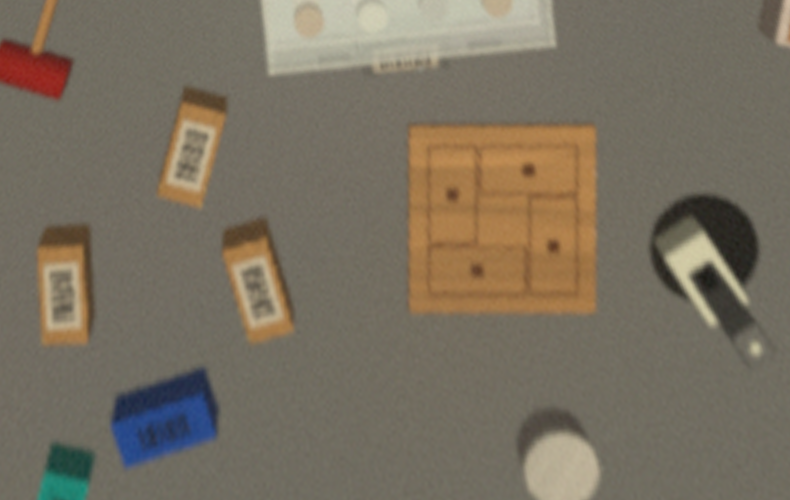

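The crop confirms three brown packs: 1 at px (63,286), 2 at (190,148) and 3 at (256,282). The blue pack at (162,420) is excluded. The board outlines are clear, with the free middle square at about (502,232). The scanner head's long side runs at +33°. Now I'll fit the label and mat.

```bash
cat > m2.py <<'E'
from h import *
for c in ("scene","top"):
    z=np.load(c+"0.npz"); im,d=z["im"],z["d"]; P=cloud(d,c)
    r=rect(im,c,.004,.38,.60,-.50,-.28,4000); hs=cv2.cvtColor(r,cv2.COLOR_RGB2GRAY)
    b=((hs<60)*255).astype(np.uint8); b=cv2.GaussianBlur(b,(0,0),4)
    C=cv2.HoughCircles(b,cv2.HOUGH_GRADIENT_ALT if 0 else cv2.HOUGH_GRADIENT,2,2000,param1=100,param2=10,minRadius=212,maxRadius=228)[0][0]
    print(c,"mat",.6-C[1]/4000,-.28-C[0]/4000,C[2]/4)
    g=np.array([.699,-.08,.057]); n0=np.array([-np.sin(.6),0,np.cos(.6)])
    for it in range(4):
        Rl=R.from_euler("z",0 if it==0 else yaw).as_matrix()@np.array([[np.cos(.6),0,-np.sin(.6)],[0,1,0],[np.sin(.6),0,np.cos(.6)]])
        q=(P-g)@Rl; white=im.min(2)>(120)
        near=(abs(q[...,0])<.026)&(abs(q[...,1])<.042)&(abs(q[...,2])<.012)&(d>0)
        s=near&white; m=np.zeros(s.shape,np.uint8); m[s]=1
        m=cv2.morphologyEx(m,cv2.MORPH_CLOSE,np.ones((5,5)))
        nl,lab,st,_=cv2.connectedComponentsWithStats(m); k=1+np.argmax(st[1:,4]); s=(lab==k)&near
        rr=cv2.minAreaRect(q[s][:,:2].astype(np.float32)*1000)
        (cx,cy),(w,h),a=rr
        if w>h: a-=90
        a=(a+90)%180-90
        yaw=(0 if it==0 else yaw)+np.radians(a)
        g=g+Rl@np.array([cx/1000,cy/1000,np.median(q[s][:,2])])
    A=P[s]; nn=np.linalg.svd(A-A.mean(0))[2][2] if len(A)<5000 else 0
    print(c,"label",g,"yaw",np.degrees(yaw),rr,len(A),"plane n",nn, "nominal",Rl[:,2])
    # organizer front edge colour check
E
python3 m2.py
```

```text
scene mat 0.49125004 -0.38975 54.45
scene label [ 0.70047932 -0.08447761  0.05050079] yaw 10.597809601575138 ((5.9604644775390625e-06, -0.000640869140625), (6.109737873077393, 28.295495986938477), 0.0466969795525074) 12 plane n [ 0.91690466  0.11824113 -0.38118877] nominal [-0.55509547 -0.10339315  0.82533561]
top mat 0.48675 -0.38975 54.1
top label [ 0.70550159 -0.07439198  0.05500703] yaw -1.131518915295601 ((0.024682998657226562, 0.6938323974609375), (81.49279022216797, 50.823509216308594), 88.22335815429688) 344 plane n [-0.52192349 -0.05477259  0.85123195] nominal [-0.56460668 -0.00635747  0.82533561]
```

```bash
cat > m3.py <<'E'
from h import *
c="top"; z=np.load(c+"0.npz"); im=z["im"]; g=np.array([.699,-.080,.057]); yaw=0
for it in range(5):
    Rl=R.from_euler("z",yaw).as_matrix()@np.array([[np.cos(.6),0,-np.sin(.6)],[0,1,0],[np.sin(.6),0,np.cos(.6)]])
    X,Y=np.meshgrid(np.arange(.035,-.035,-.0002),np.arange(.05,-.05,-.0002),indexing="ij")
    p=proj(g+np.stack([X,Y,0*X],-1)@Rl.T,c).astype(np.float32)
    r=cv2.remap(im,p[...,0],p[...,1],cv2.INTER_CUBIC)
    if it==0: cv2.imwrite("pics/lab.png",r[:,:,::-1])
    w=((r[...,0]>165)&(r[...,0].astype(int)-r[...,2]>12)).astype(np.uint8); w=cv2.morphologyEx(w,cv2.MORPH_CLOSE,np.ones((41,41)))
    w[:]=cv2.morphologyEx(w,cv2.MORPH_OPEN,np.ones((41,41)))
    n,lab,st,ce=cv2.connectedComponentsWithStats(w); k=1+np.argmax(st[1:,4]); 
    rr=cv2.minAreaRect(np.argwhere(lab==k)[:,::-1].astype(np.float32)*.2)
    (u,v),(a,b),t=rr; 
    if a<b: t-=90
    t=(t+90)%180-90
    print(rr,t)
    g=g+Rl@np.array([.035-v/1000,.05-u/1000,0]); yaw+=-np.radians(t)
    print(g,np.degrees(yaw))
cv2.imwrite("pics/lab2.png",np.vstack([r[:,:,::-1],np.repeat(w[...,None]*255,3,2)]))
E
python3 m3.py
```

```text
((49.900001525878906, 24.399999618530273), (48.79999923706055, 99.80000305175781), 90.0) 0.0
[ 0.70774856 -0.0799      0.06298521] 0.0
((49.899993896484375, 29.699996948242188), (99.79998779296875, 59.399993896484375), 0.0) 0.0
[ 0.71212284 -0.0798      0.06597782] 0.0
((49.900001525878906, 32.29999923706055), (64.5999984741211, 99.80000305175781), 90.0) 0.0
[ 0.71435125 -0.0797      0.06750235] 0.0
((49.900001525878906, 34.900001525878906), (69.80000305175781, 99.80000305175781), 90.0) 0.0
[ 0.71443378 -0.0796      0.06755882] 0.0
((49.900001525878906, 34.900001525878906), (69.80000305175781, 99.80000305175781), 90.0) 0.0
[ 0.71451631 -0.0795      0.06761528] 0.0
```

View pics/lab2.png

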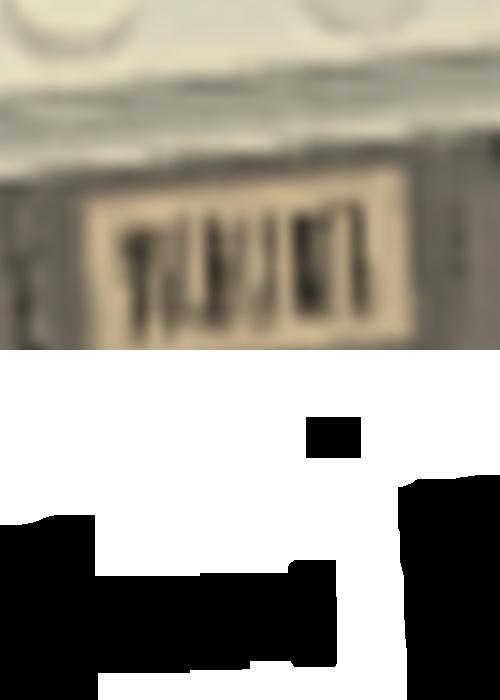

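```bash
sed -i 's/^c="top".*/c="top"; z=np.load(c+"0.npz"); im=z["im"]; P=cloud(z["d"],c); g=np.array([.698,-.079,.0565]); yaw=.11/; s/np.arange(.035,-.035/np.arange(.027,-.027/; s/\.035-v/.027-v/; s/    w=((r.*/    h3=cv2.cvtColor(r,cv2.COLOR_RGB2HSV); w=((h3[...,1]>62)\&(h3[...,2]>110)).astype(np.uint8); w=cv2.morphologyEx(w,cv2.MORPH_CLOSE,np.ones((61,61)))/' m3.py
cat >> m3.py <<'E'
u,v=proj(g,c).astype(int); print(P[v-2:v+3,u-6:u+7].reshape(-1,3).mean(0))
q=((P-g)@Rl); s=(abs(q[...,0])<.012)&(abs(q[...,1])<.028)&(abs(q[...,2])<.012); A=P[s]; print(len(A),np.median(q[s][:,2]),np.linalg.svd(A-A.mean(0))[2][2],Rl[:,2])
E
python3 m3.py
```

```text
((50.44285583496094, 26.02881622314453), (65.42515563964844, 35.759010314941406), 0.49391883611679077) 0.49391883611679077
[ 0.69884532 -0.07935219  0.05704837] 5.808616910322265
((49.9999885559082, 26.899995803833008), (65.19998168945312, 35.399993896484375), -0.0) 0.0
[ 0.69892744 -0.07934382  0.05710484] 5.808616910322265
((50.0, 27.0), (35.599998474121094, 65.19999694824219), 90.0) 0.0
[ 0.69892744 -0.07934382  0.05710484] 5.808616910322265
((50.0, 27.0), (35.599998474121094, 65.19999694824219), 90.0) 0.0
[ 0.69892744 -0.07934382  0.05710484] 5.808616910322265
((50.0, 27.0), (35.599998474121094, 65.19999694824219), 90.0) 0.0
[ 0.69892744 -0.07934382  0.05710484] 5.808616910322265
[ 0.70061779 -0.07813773  0.05281915]
148 -0.005082969292349188 [ 0.58471197  0.0566202  -0.80926267] [-0.56174332 -0.05714516  0.82533561]
```

View pics/lab2.png

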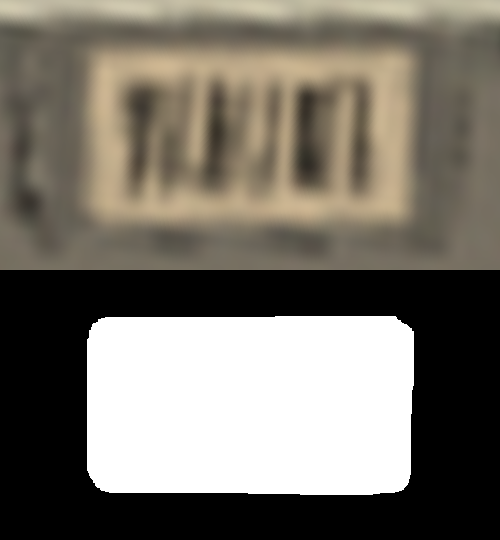

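```bash
cat >> h.py <<'E'
BIAS={"top":np.array([.0019,-.0009,0]),"scene":-np.array([.0019,-.0009,0])}
def packs(region=((.2,.85),(-.35,.5)),cams=("top","scene"),zr=(.03,.05)):
    "brown packs seen: list of (cam,x,y,yaw of long side,len,wid)"
    out=[]
    for c in cams:
        im,d=optics.read_camera(c); P=cloud(d,c)+BIAS[c]; h=cv2.cvtColor(im,cv2.COLOR_RGB2HSV)
        s=(P[...,2]>zr[0])&(P[...,2]<zr[1])&(d>0)
        for i in (0,1): s&=(P[...,i]>region[i][0])&(P[...,i]<region[i][1])
        n,lab,st,_=cv2.connectedComponentsWithStats(s.astype(np.uint8),connectivity=4)
        for k in range(1,n):
            if not 250<st[k,4]<900: continue
            m=lab==k; sat=m&(h[...,1]>90)
            if sat.sum()<40 or not 5<np.median(h[sat][:,0])<28: continue
            (x,y),(a,b),t=cv2.minAreaRect(P[m][:,:2].astype(np.float32)*1000)
            if a<b: a,b,t=b,a,t-90
            t=(t+90)%180-90
            if 85<a<108 and 38<b<56: out.append((c,x/1000,y/1000,np.radians(t),a,b))
    return out
def toolR(zdir,ydir):
    z=np.array(zdir,float); z/=np.linalg.norm(z); y=np.array(ydir,float); y-=z*(y@z); y/=np.linalg.norm(y)
    return R.from_matrix(np.stack([np.cross(y,z),y,z],1))
def down(yaw): return toolR([0,0,-1],[-np.sin(yaw),np.cos(yaw),0])   # tool y across a thing whose x has this yaw
def Llab(yaw): return R.from_euler("z",yaw).as_matrix()@np.array([[np.cos(.6),0,-np.sin(.6)],[0,1,0],[np.sin(.6),0,np.cos(.6)]])
LAB=np.array([.7008,-.0788,.0535]); LYAW=np.radians(5.8); G=.095
SC=np.array([.478,-.379]); SYAW=np.radians(33.3); MAT=np.array([.489,-.3898])
E
cat > ik.py <<'E'
from h import *
print(packs())
def t(n,p,r):
    q=robot.inverse_kinematics(p,r.as_rotvec()); print(n,None if q is None else np.round(q,2))
for s in (0,np.pi): 
    t("grasp",[*SC,.25],down(SYAW+s)); t("grasp",[*SC,.099],down(SYAW+s))
    L=Llab(LYAW); sg=np.cos(s)
    t("lab",LAB+L[:,2]*(.06+G),toolR(-L[:,2],sg*L[:,0])); t("lab+",LAB+L[:,2]*(.14+G),toolR(-L[:,2],sg*L[:,0]))
    for x,y,w in [(.464,.2545,.047),(.6016,.128,-.267),(.4684,.063,.294)]: t("pack",[x,y,.195],down(w+s)); t("pack",[x,y,.30],down(w+s))
E
python3 ik.py
```

```text
[('top', 0.601693603515625, 0.1278838119506836, np.float64(-0.263415527106664), 97.16244506835938, 47.412681579589844), ('top', 0.46807244873046877, 0.0626496810913086, np.float64(0.29599870383253823), 96.44513702392578, 45.88557434082031), ('top', 0.46392523193359375, 0.25409550476074216, np.float64(0.05551089647209802), 96.42417907714844, 47.10494613647461), ('scene', 0.46911819458007814, 0.06334806060791015, np.float64(0.2875304507773315), 98.99017333984375, 46.66816711425781), ('scene', 0.4637719421386719, 0.25450140380859376, np.float64(0.04793321696898141), 98.93404388427734, 46.651180267333984), ('scene', 0.6026190185546875, 0.12826371765136718, np.float64(-0.2634115323650289), 97.80347442626953, 45.93169403076172)]
grasp None
grasp None
lab [-0.46 -0.09  2.07  0.49  0.7  -0.86]
lab+ [-0.52 -0.29  2.11  0.45  0.86 -0.83]
pack [ 0.29 -0.02  1.88  0.    1.28 -1.33]
pack [ 0.29 -0.1   1.77  0.    1.48 -1.33]
pack [ 0.03  0.18  1.67  0.    1.29 -1.28]
pack [ 0.03  0.11  1.56  0.    1.48 -1.28]
pack [-0.11 -0.17  2.02 -0.    1.29 -1.97]
pack [-0.11 -0.25  1.9  -0.    1.49 -1.97]
grasp [-0.86  0.13  1.63 -0.    1.39  0.13]
grasp [-0.86  0.28  1.74 -0.    1.12  0.13]
lab [-0.46 -0.09  2.07  0.49  0.7   2.28]
lab+ [-0.52 -0.29  2.11  0.45  0.86  2.31]
pack [ 0.29 -0.02  1.88 -0.    1.28  1.81]
pack [ 0.29 -0.1   1.77 -0.    1.48  1.81]
pack [0.03 0.18 1.67 0.   1.29 1.86]
pack [0.03 0.11 1.56 0.   1.48 1.86]
pack [-0.11 -0.17  2.02 -0.    1.29  1.17]
pack [-0.11 -0.25  1.9  -0.    1.49  1.17]
```

```bash
cat > s1.py <<'E'
from h import *
r=down(SYAW+np.pi).as_rotvec()
robot.movep([*SC,.25],r); robot.servo_line([*SC,.099],r,feed=.1)
robot.grasp(40); st=robot.get_state(); print(st["finger_gap"],st["finger_force"],st["ee_pos"],st["t"])
robot.servo_line([*SC,.33],feed=.12)
st=robot.get_state(); print(st["finger_gap"],st["wrist_force"],st["ft_torque"])
for c in("top","scene"):
    im,d=optics.read_camera(c); np.savez(c+"1.npz",im=im,d=d); print(c,proj([*SC,.33],c)); cv2.imwrite(f"pics/{c}1.png",im[:,:,::-1])
for q in packs(): print(q)
print(optics.camera_model("scene")["origin"])
u,v=proj([*SC,.28],"scene").astype(int)
im=np.load("scene1.npz")["im"][max(0,v-70):v+70,max(0,u-90):u+90]; cv2.imwrite("pics/held.png",cv2.resize(im,None,fx=4,fy=4,interpolation=cv2.INTER_CUBIC)[:,:,::-1])
E
python3 s1.py
```

```text
0.027341502701842248 40.163108110427856 [ 0.47806006 -0.37898335  0.09919136] 7.0417
0.02736224108392004 [-0.70832468  0.43996    -1.99626345] [ 0.01193382 -0.04035958  0.01277781]
top [444.79143516 207.82571834]
scene [126.61209274 117.00595928]
('top', 0.602016357421875, 0.12771714782714844, np.float64(-0.26693169869389566), 97.05720520019531, 46.1483039855957)
('top', 0.46808883666992185, 0.06270899200439453, np.float64(0.298498313542173), 96.26129913330078, 45.99877166748047)
('top', 0.4641849365234375, 0.25426295471191407, np.float64(0.05129975635365341), 96.46854400634766, 47.34271240234375)
('scene', 0.4680331726074219, 0.06324201583862304, np.float64(0.30646882178964385), 98.11685943603516, 47.13009262084961)
('scene', 0.4632573547363281, 0.25448504638671876, np.float64(0.056806632533340846), 99.6916732788086, 45.92085266113281)
('scene', 0.6021336059570312, 0.1284082336425781, np.float64(-0.26428957657642804), 98.01109313964844, 45.84397506713867)
[1.10212571 0.05701874 1.06197267]
```

View pics/held.png

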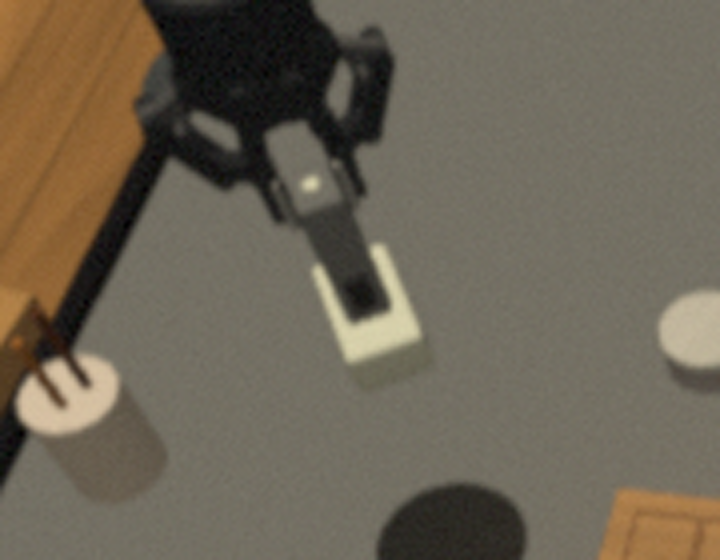

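The scanner (crop px (370,330)) hangs squarely from the fingers, and the mat at (450,530) is now fully visible. Next come the scans.

```bash
cat > s2.py <<'E'
from h import *
for c in ("top","scene"):
    im=np.load(c+"1.npz")["im"]; g=cv2.cvtColor(rect(im,c,.004,.41,.57,-.47,-.31,4000),cv2.COLOR_RGB2GRAY)
    b=(g<62).astype(np.uint8); n,l,s,_=cv2.connectedComponentsWithStats(b); k=1+np.argmax(s[1:,4])
    (u,v),rad=cv2.minEnclosingCircle(np.argwhere(l==k)[:,::-1].astype(np.float32)); print(c,"mat",.57-v/4000+BIAS[c][0],-.31-u/4000+BIAS[c][1],rad/4)
L=Llab(LYAW); r=toolR(-L[:,2],L[:,0]).as_rotvec()
robot.movep(LAB+L[:,2]*(.16+G),r); robot.servo_line(LAB+L[:,2]*(.06+G),r,feed=.1)
robot.hold(.4); print(robot.get_state()["t"]); robot.hold(2.4)
st=robot.get_state(); print(st["ee_pos"]-LAB-L[:,2]*(.06+G),(R.from_rotvec(r).inv()*R.from_rotvec(st["tcp_rot"])).magnitude(),st["finger_gap"])
im,d=optics.read_camera("scene"); u,v=proj(LAB,"scene").astype(int); np.savez("scene2.npz",im=im,d=d)
cv2.imwrite("pics/lscan.png",cv2.resize(im[v-80:v+50,u-90:u+90],None,fx=4,fy=4,interpolation=cv2.INTER_CUBIC)[:,:,::-1])
robot.servo_line(LAB+L[:,2]*(.16+G),r,feed=.15)
for q in packs(): print(q)
print(robot.get_state()["t"])
E
python3 s2.py
```

```text
top mat 0.47522290649414056 -0.41604615631103514 83.12641906738281
scene mat 0.4913133483886718 -0.38961916503906247 53.90057373046875
12.0083
[ 1.46740288e-05 -8.80537018e-06  1.68893735e-05] 2.874599123092219e-05 0.027325457434391305
('top', 0.60236669921875, 0.12763377380371094, np.float64(-0.26387758555579277), 97.7219467163086, 46.49253463745117)
('top', 0.4679239501953125, 0.06260133743286132, np.float64(0.29618848734972), 96.40657806396484, 45.88026428222656)
('top', 0.4637605285644531, 0.25399835205078125, np.float64(0.05606990230728405), 95.985595703125, 46.56859588623047)
('scene', 0.46763784790039065, 0.06320176315307617, np.float64(0.30811455547477196), 99.26856994628906, 47.36418533325195)
('scene', 0.4635401611328125, 0.2545749053955078, np.float64(0.0487748341300953), 98.57868957519531, 46.34539794921875)
('scene', 0.6021954956054687, 0.12832586669921875, np.float64(-0.2644304577980932), 97.50306701660156, 45.91493225097656)
15.375
```

View pics/lscan.png

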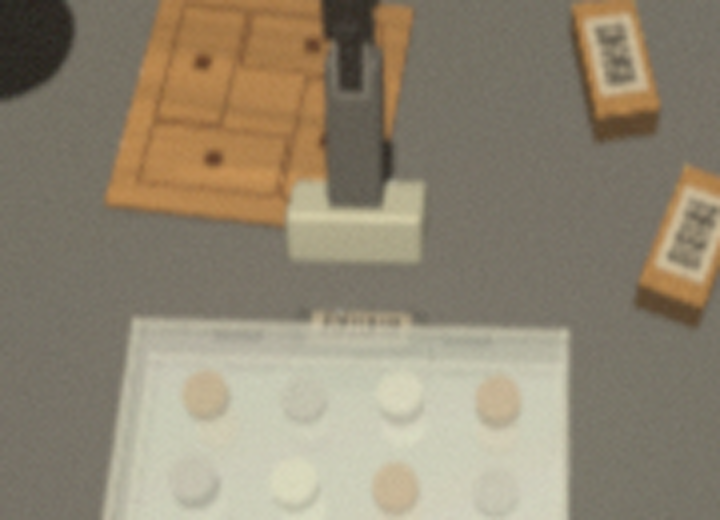

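The head (crop px (355,225)) faces the sloping label (360,322) squarely, in line with it. Now the packs, with a fresh look before each.

```bash
cat > s3.py <<'E'
from h import *
est=[np.array(e) for e in [(.464,.2543,.052),(.602,.128,-.265),(.468,.063,.30)]]
def update():
    seen=packs()
    for i,e in enumerate(est):
        m=[np.array(q[1:4]) for q in seen if np.hypot(q[1]-e[0],q[2]-e[1])<.06]
        # nearest estimate only
        m=[q for q in m if np.argmin([np.hypot(*(q[:2]-f[:2])) for f in est])==i]
        if m:
            n=np.mean(m,0)
            if np.hypot(*(n[:2]-e[:2]))>.004: print("pack",i+1,"moved",e,n)
            est[i]=n
        else: print("pack",i+1,"unseen")
for i in range(3):
    update()
    for tries in range(3):
        e=est[i].copy(); r=down(e[2]).as_rotvec()
        robot.movep([e[0],e[1],.30],r); robot.servo_line([e[0],e[1],.04+.06+G],r,feed=.12)
        robot.hold(.4); robot.hold(2.4); st=robot.get_state()
        print(i+1,e,st["ee_pos"],st["finger_gap"],st["t"])
        robot.servo_line([e[0],e[1],.30],r,feed=.2)
        update()
        if np.hypot(*(est[i][:2]-e[:2]))<.006: break
np.save("est.npy",est)
E
python3 s3.py
```

```text
1 [0.46393898 0.25442238 0.0559915 ] [0.46393332 0.25442854 0.19500113] 0.026997763096342033 20.65
2 [ 0.60227209  0.12793993 -0.26039717] [0.60230226 0.12792052 0.19503951] 0.026806020558879973 26.125
pack 3 moved [0.46831104 0.06306907 0.29261854] [0.45436546 0.03362062 0.28640718]
3 [0.4551749  0.03405345 0.28419639] [0.45518925 0.0340591  0.19501363] 0.02745707901228526 31.5667
```

```bash
cat > s4.py <<'E'
from h import *
M=[.490,-.390]; r=down(SYAW+np.pi).as_rotvec()
robot.movep([*M,.25],r); robot.servo_line([*M,.115],r,feed=.12); robot.servo_line([*M,.0995],r,feed=.03)
robot.hold(.3); st=robot.get_state(); print(st["wrist_force"],st["ee_pos"])
robot.let_go(); robot.hold(.3); robot.servo_line([*M,.28],r,feed=.12)
robot.movep([.45,.0,.35],down(0).as_rotvec() if robot.inverse_kinematics([.45,.0,.35],down(0).as_rotvec()) is not None else r)
for c in("top","scene"):
    im,d=optics.read_camera(c); np.savez(c+"3.npz",im=im,d=d); P=cloud(d,c)+BIAS[c]
    for n,zr in [("head",(.025,.045)),("handle",(.12,.15))]:
        s=(np.hypot(P[...,0]-.49,P[...,1]+.39)<.09)&(P[...,2]>zr[0])&(P[...,2]<zr[1]); q=P[s]
        print(c,n,len(q),cv2.minAreaRect(q[:,:2].astype(np.float32)*1000))
    g=cv2.cvtColor(rect(im,c,.004,.41,.57,-.47,-.31,4000),cv2.COLOR_RGB2GRAY)
    C=cv2.HoughCircles(cv2.GaussianBlur(((g<62)*255).astype(np.uint8),(0,0),4),cv2.HOUGH_GRADIENT,2,2000,param1=100,param2=10,minRadius=212,maxRadius=228)[0][0]
    print("mat",.57-C[1]/4000+BIAS[c][0],-.31-C[0]/4000+BIAS[c][1])
cv2.imwrite("pics/after.png",np.load("scene3.npz")["im"][:,:,::-1])
for q in packs(): print(q)
print(robot.get_state()["t"])
E
python3 s4.py
```

```text
[-0.2996925  -0.63553774 -2.0242852 ] [ 0.48996147 -0.39002452  0.0994417 ]
top head 335 ((489.480224609375, -390.09747314453125), (83.645263671875, 49.03948974609375), 33.75171661376953)
top handle 142 ((489.95953369140625, -389.9095153808594), (33.45076370239258, 28.580570220947266), 35.95243453979492)
mat 0.4891500002384186 -0.39114999737739564
scene head 291 ((490.1908874511719, -389.5697021484375), (86.554443359375, 49.09056091308594), 33.45893859863281)
scene handle 138 ((490.4050598144531, -389.6666564941406), (35.10547637939453, 28.0806941986084), 34.13048553466797)
mat 0.48934997854232787 -0.389849990940094
('top', 0.601861572265625, 0.12787335205078126, np.float64(-0.2658338105345105), 96.16011047363281, 47.25539016723633)
('top', 0.4638923034667969, 0.25446998596191406, np.float64(0.053503443093099116), 96.66229248046875, 47.37567901611328)
('scene', 0.4553109741210937, 0.03412346649169922, np.float64(0.2855955976663617), 98.18946075439453, 46.707210540771484)
('scene', 0.4630632629394531, 0.25522528076171874, np.float64(0.04639237854128882), 100.72147369384766, 46.9792366027832)
('scene', 0.6015388793945312, 0.1285726318359375, np.float64(-0.2649861263595382), 97.87857818603516, 45.77326202392578)
40.925
```

View pics/after.png

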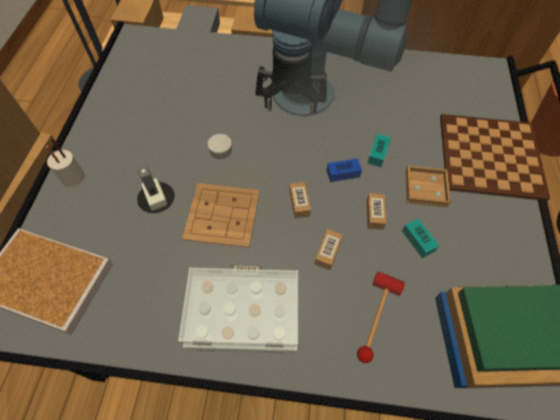

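The picture shows the scanner upright in the middle of its mat (px (152,190)). Pack 3 was knocked to (300,197) before its scan, and it was scanned at the new spot. Now the packs go to the outlines, starting with pack 3.

```bash
cat >> h.py <<'E'
B=np.array([.5209,-.1846])
SLOT={"A":((.026,.051),0),"C":((-.026,-.051),np.pi),"D":((-.051,.026),np.pi/2)}  # yaw so that pack -x points to the free middle
def see(near,zr,cams=("top","scene"),rad=.05):
    m=[q for q in packs(cams=cams,zr=zr) if np.hypot(q[1]-near[0],q[2]-near[1])<rad]
    return m,(np.mean([np.array(q[1:4]) for q in m],0) if m else None)
def pickplace(near,slot,zr=(.03,.05),tz=.030,adj=(0,0,0)):
    m,e=see(near,zr); print("see",[np.round(q[1:],4) for q in m])
    if e is None: raise SystemExit("unseen")
    off,ys=SLOT[slot]; t=B+np.array(off)+np.array(adj[:2]); ys=ys+adj[2]
    best=None
    for flip in (0,np.pi):          # which end of the pack is called -x
        th=e[2]+flip; gp=e[:2]-.024*np.array([np.cos(th),np.sin(th)]); pp=t-.024*np.array([np.cos(ys),np.sin(ys)])
        for s in (0,np.pi):
            js=[robot.inverse_kinematics([*p,z],down(a+s).as_rotvec()) for p,a,z in ((gp,th,tz),(gp,th,.2),(pp,ys,.2),(pp,ys,.04))]
            if any(j is None for j in js): continue
            c=abs(js[1][5]-js[2][5])+.3*max(abs(j[5]) for j in js)
            if best is None or c<best[0]: best=(c,gp,down(th+s).as_rotvec(),pp,down(ys+s).as_rotvec())
    _,gp,rg,pp,rp=best
    robot.movep([*gp,.15],rg); robot.servo_line([*gp,tz],rg,feed=.12); robot.grasp(40); robot.hold(.2)
    st=robot.get_state(); print("gap",st["finger_gap"],st["t"])
    if st["finger_gap"]<.035: raise SystemExit("missed")
    dz=.0 if tz>.035 else .008
    robot.servo_line([*gp,.2],rg,feed=.2); robot.movep([*pp,.2],rp); robot.servo_line([*pp,tz+dz+.012],rp,feed=.15); robot.servo_line([*pp,tz+dz+.001],rp,feed=.03)
    robot.hold(.3); print("wf",robot.get_state()["wrist_force"]); robot.let_go(); robot.hold(.2); robot.servo_line([*pp,.2],rp,feed=.15)
def check(slot):
    off,ys=SLOT[slot]; t=B+np.array(off)
    robot.movep([.33,.33,.35],down(np.pi/2).as_rotvec())
    m,e=see(t,(.038,.060))
    for q in m: print(slot,q[0],"err mm",np.round(1000*(np.array(q[1:3])-t),1),"deg",np.degrees((q[3]-ys+np.pi/2)%np.pi-np.pi/2),np.round(q[4:],1))
    print("t",robot.get_state()["t"])
E
cat > s5.py <<'E'
from h import *
pickplace((.455,.034),"A"); check("A")
im,d=optics.read_camera("top"); cv2.imwrite("pics/b1.png",cv2.resize(rect(im,"top",.008,.38,.66,-.32,-.04,1000),None,fx=2,fy=2)[:,:,::-1])
E
python3 s5.py
```

```text
see [array([4.54600e-01, 3.40000e-02, 2.83600e-01, 9.90856e+01, 4.66774e+01])]
gap 0.00017868109752665053 45.6083missed
```

```bash
cat > s6.py <<'E'
from h import *
st=robot.get_state(); print(st["ee_pos"],R.from_rotvec(st["tcp_rot"]).as_matrix().round(3),st["finger_gap"],st["finger_force"],st["wrist_force"])
a=[]
for c in("scene","top"):
    im,d=optics.read_camera(c); u,v=proj(st["ee_pos"],c).astype(int); a.append(cv2.resize(im[max(0,v-60):v+60,max(0,u-60):u+60],(400,400),interpolation=cv2.INTER_CUBIC)[:,:,::-1])
cv2.imwrite("pics/miss.png",np.hstack(a))
for q in packs(): print(q)
E
python3 s6.py
```

```text
[0.4316055  0.02731297 0.03000887] [[ 0.96  0.28  0.  ]
 [ 0.28 -0.96  0.  ]
 [ 0.    0.   -1.  ]] 0.00017868109752665053 0.0 [-0.38220779 -0.66607546 -0.49059221]
('top', 0.6022222290039062, 0.12770567321777343, np.float64(-0.2691916571949369), 96.69292449951172, 46.44147872924805)
('top', 0.4639429931640625, 0.2538311462402344, np.float64(0.06278835865776783), 96.60645294189453, 47.46172332763672)
('scene', 0.4564206237792969, 0.034342723846435545, np.float64(0.28113889745065496), 97.41582489013672, 45.934696197509766)
('scene', 0.46446621704101565, 0.25495750427246094, np.float64(0.05584783628426348), 99.19066619873047, 46.50699234008789)
('scene', 0.6016051635742188, 0.12865753173828126, np.float64(-0.2631830331435001), 99.17928314208984, 45.751686096191406)
```

View pics/miss.png

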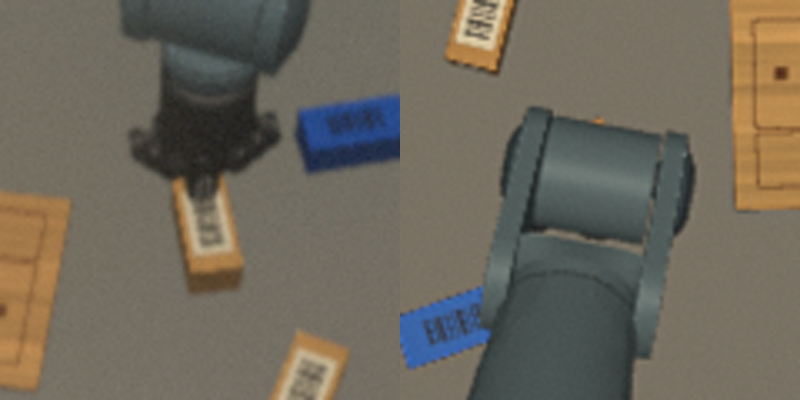

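```bash
cat > s7.py <<'E'
from h import *
st=robot.get_state(); c="scene"
im,d=optics.read_camera(c); P=cloud(d,c)+BIAS[c]; th=.2836
e=np.array([.4546,.034,0]); q=(P-e)@R.from_euler("z",th).as_matrix()
for a in range(-60,61,8):
    s=(abs(q[...,0]-a/1000)<.004)&(abs(q[...,1])<.012)&(d>0); print(a,s.sum(),np.round(np.percentile(q[s][:,2],[0,25,50,75,100])*1000,0) if s.any() else "")
u,v=proj([.445,.032,.04],c).astype(int)
cv2.imwrite("pics/miss2.png",cv2.resize(im[v-35:v+35,u-40:u+40],None,fx=10,fy=10,interpolation=cv2.INTER_CUBIC)[:560,:,::-1])
E
python3 s7.py
```

```text
-60 1 [331. 331. 331. 331. 331.]
-52 4 [330. 331. 332. 332. 333.]
-44 15 [332. 335. 336. 337. 337.]
-36 20 [ 93. 337. 338. 339. 340.]
-28 30 [ 40. 337. 338. 340. 341.]
-20 58 [ 35.  58.  89. 338. 341.]
-12 153 [ 38.  71. 102. 138. 343.]
-4 97 [ 36. 120. 264. 334. 339.]
4 105 [ 37. 219. 263. 328. 340.]
12 273 [ 37. 202. 240. 290. 332.]
20 108 [ 36. 286. 302. 313. 327.]
28 32 [ 38.  40.  41. 300. 311.]
36 22 [36. 38. 39. 41. 42.]
44 61 [-6. 15. 27. 38. 44.]
52 34 [-3. -0.  2. 15. 42.]
60 19 [-6. -2. -1.  1.  4.]
```

View pics/miss2.png

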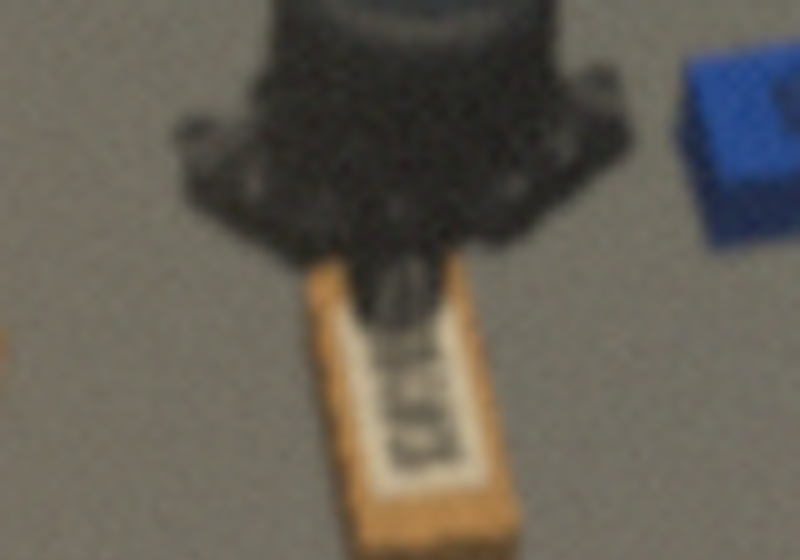

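The pads are shut at the pack's far end (px (395,300)), yet the pack hasn't moved and there is no contact force. I'll open, back off, look again and retry a little lower.

```bash
cat > s8.py <<'E'
from h import *
robot.let_go(); robot.hold(.2); st=robot.get_state(); print(st["finger_gap"],st["wrist_force"])
p=st["ee_pos"]; robot.servo_line([p[0],p[1],.2],feed=.15); robot.movep([.33,.33,.35],down(np.pi/2).as_rotvec())
m,e=see((.455,.034),(.03,.05)); print(m)
th=e[2]; g=e[:2]-.024*np.array([np.cos(th),np.sin(th)]); r=down(th).as_rotvec()
robot.movep([*g,.15],r); print(robot.get_state()["finger_gap"])
robot.servo_line([*g,.025],r,feed=.12); st=robot.get_state(); print("at",st["ee_pos"],st["finger_gap"],st["wrist_force"])
robot.grasp(40); robot.hold(.2); st=robot.get_state(); print(st["finger_gap"],st["finger_force"],st["t"])
E
python3 s8.py
```

```text
0.08540260949483996 [ 0.01305487 -0.13039093 -0.58098489]
[('top', 0.45465185546875, 0.03338981246948242, np.float64(0.2835576802212058), 96.65531158447266, 45.675506591796875), ('scene', 0.45445736694335936, 0.033919963836669925, np.float64(0.29372383162939253), 98.26731872558594, 46.86262512207031)]
0.08548984663850032
at [0.43226835 0.0267455  0.02570654] 0.08579798556996995 [-0.39768013  0.8785721  -0.18088743]
6.659711723230368e-05 0.0 54.875
```

```bash
cat > s9.py <<'E'
from h import *
robot.let_go(); robot.hold(.2); st=robot.get_state(); print(st["finger_gap"],st["ee_pos"],st["joints"])
a=[]
for w in range(2):
    im,d=optics.read_camera("scene"); u,v=proj([.445,.032,.04],"scene").astype(int)
    a.append(cv2.resize(im[v-35:v+35,u-25:u+25],None,fx=8,fy=8,interpolation=cv2.INTER_CUBIC))
    if w==0:
        p=st["ee_pos"]; robot.servo_line([p[0],p[1],.09],feed=.15); robot.grasp(40); print(robot.get_state()["finger_gap"])
        robot.servo_line([p[0],p[1],.075],feed=.05); st2=robot.get_state(); print(st2["wrist_force"],st2["ee_pos"])
cv2.imwrite("pics/open.png",np.hstack(a)[:,:,::-1])
E
python3 s9.py
```

```text
0.085621172870124 [0.43153888 0.02680331 0.0249887 ] [-2.01424555e-01  1.20116077e-02  2.20963362e+00 -1.22328163e-05
  9.19956697e-01 -2.06083145e+00]
-0.00037440399599239044
[-3.37343867e-01  4.61450764e-01 -8.17081238e-05] [0.43114588 0.02686982 0.0744734 ]
```

View pics/open.png

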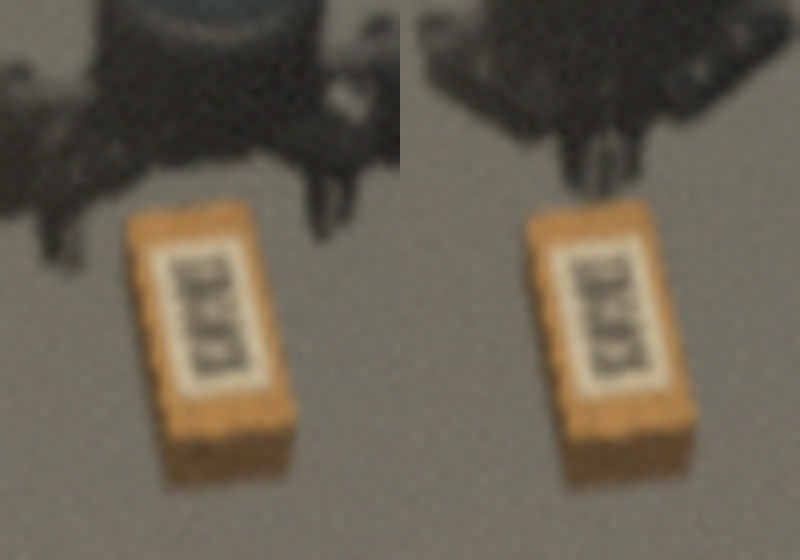

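The open fingers' tips (px (60,260) and (325,235)) look about 3 cm higher than the reading implies. I'll measure their true height from depth.

```bash
cat > s10.py <<'E'
from h import *
r=down(0).as_rotvec(); r=r if robot.inverse_kinematics([.35,.02,.15],r) is not None else down(np.pi).as_rotvec()
for z in (.15,.10):
    robot.servo_line([.40,-.02,z]) if z>.12 else robot.servo_line([.40,-.02,z]); st=robot.get_state(); p=st["ee_pos"]
    im,d=optics.read_camera("scene"); P=cloud(d,"scene")+BIAS["scene"]
    s=(np.hypot(P[...,0]-p[0],P[...,1]-p[1])<.05)&(d>0)&(P[...,2]>.02)&(P[...,2]<p[2]+.05)
    q=P[s]; o=np.argsort(q[:,2])[:25]; print(p,len(q),"lowest",np.round(q[o][::3],3).tolist())
    print("force",st["wrist_force"],st["finger_gap"])
print(st["t"])
E
python3 s10.py
```

```text
[ 0.39972062 -0.0197144   0.14944802] 130 lowest [[0.432, 0.004, 0.024], [0.418, 0.02, 0.034], [0.413, 0.019, 0.036], [0.409, 0.027, 0.036], [0.417, 0.013, 0.036], [0.436, 0.01, 0.037], [0.416, 0.001, 0.037], [0.429, 0.015, 0.037], [0.428, 0.02, 0.038]]
force [ 0.18136821 -0.50247969 -0.44502523] 0.0004480998090412347
[ 0.3997854  -0.01969942  0.09965083] 129 lowest [[0.432, 0.004, 0.024], [0.414, 0.025, 0.034], [0.412, 0.022, 0.034], [0.421, 0.017, 0.037], [0.419, 0.008, 0.037], [0.426, 0.009, 0.037], [0.426, 0.006, 0.038], [0.418, 0.019, 0.038], [0.425, 0.023, 0.038]]
force [-0.15954685  0.65976772  0.36033627] 0.00020593347227037176
59.0667
```

```bash
cat > s11.py <<'E'
from h import *
for z in (.12,.16):
    robot.servo_line([.40,-.05,z]); p=robot.get_state()["ee_pos"]
    for c in ("scene",):
        im,d=optics.read_camera(c); P=cloud(d,c)+BIAS[c]
        s=(np.hypot(P[...,0]-p[0],P[...,1]-p[1])<.022)&(d>0)&(P[...,2]>.02)&(P[...,2]<p[2]+.06)
        q=P[s]; o=np.argsort(q[:,2]); print(c,p,len(q),np.round(q[o][:20:2],3).tolist())
u,v=proj(p,"scene").astype(int); cr=im[v-40:v+40,u-40:u+40].copy(); cr=cv2.resize(cr,None,fx=7,fy=7,interpolation=cv2.INTER_CUBIC)
for k in (0,.019):
    a,b=((proj(p-np.array([0,0,k]),"scene")-[u-40,v-40])*7).astype(int); cv2.circle(cr,(int(a),int(b)),6,(255,0,0) if k else (0,255,0),-1)
cv2.imwrite("pics/tip.png",cr[:,:,::-1])
E
python3 s11.py
```

```text
scene [ 0.40067485 -0.05033833  0.12089953] 94 [[0.406, -0.057, 0.138], [0.41, -0.048, 0.141], [0.404, -0.041, 0.143], [0.409, -0.051, 0.144], [0.413, -0.051, 0.145], [0.41, -0.048, 0.145], [0.407, -0.043, 0.147], [0.41, -0.056, 0.148], [0.41, -0.051, 0.149], [0.411, -0.062, 0.15]]
scene [ 0.39989597 -0.04960031  0.15960545] 99 [[0.407, -0.043, 0.178], [0.406, -0.043, 0.181], [0.403, -0.041, 0.181], [0.412, -0.053, 0.182], [0.412, -0.048, 0.183], [0.412, -0.058, 0.186], [0.403, -0.041, 0.186], [0.409, -0.056, 0.187], [0.409, -0.045, 0.188], [0.41, -0.053, 0.188]]
```

View pics/tip.png

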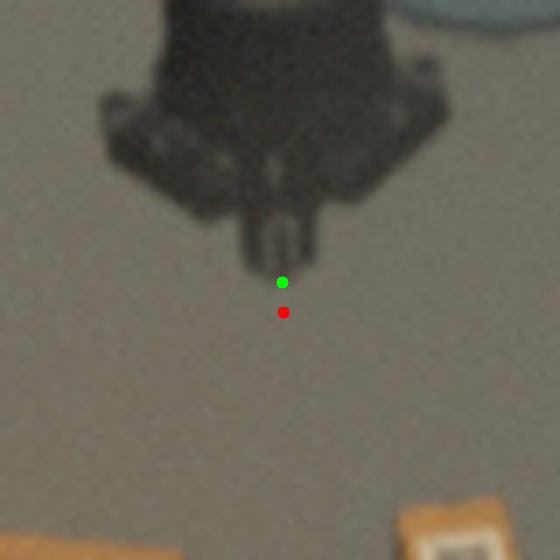

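```bash
cat > o.py <<'E'
from h import *
z=np.load("scene1.npz"); P=cloud(z["d"],"scene")+BIAS["scene"]; im=z["im"]
s=(np.hypot(P[...,0]-.478,P[...,1]+.379)<.06)&(P[...,2]>.15); w=s&(im.min(2)>150)
print("held: white head z pct",np.percentile(P[w][:,2],[2,10,50,90,98]), "expected bottom .235 top .269")
z=np.load("scene2.npz"); P=cloud(z["d"],"scene")+BIAS["scene"]; im=z["im"]; L=Llab(LYAW); q=(P-LAB)@L
w=(abs(q[...,0])<.06)&(abs(q[...,1])<.06)&(q[...,2]>.02)&(q[...,2]<.16)&(im.min(2)>120)
print("label: head normal pct",np.percentile(q[w][:,2],[1,5,25,50,75,95,99]),"y ext",np.percentile(q[w][:,1],[1,99]),"x",np.percentile(q[w][:,0],[1,99]),"expected .060-.094")
E
python3 o.py
```

```text
held: white head z pct [0.264691   0.26568402 0.2672244  0.26949735 0.36555019] expected bottom .235 top .269
label: head normal pct [0.02398218 0.02595026 0.03318144 0.07361674 0.09083156 0.09402779
 0.09483954] y ext [-0.05685654  0.05616772] x [-0.01911949  0.05964434] expected .060-.094
```

The depth data shows the scans were right: the head lay 60–94 mm off the label, and the grasp was calibrated by the mat. But the real fingertips sit about 36 mm behind where the reading puts them, which is why they closed above the pack. I'll correct the height and go on.

```bash
sed -i 's/tz=.030/tz=-.006/' h.py
cat > s5.py <<'E'
from h import *
robot.let_go(); robot.movep([.33,.33,.35],down(np.pi/2).as_rotvec())
pickplace((.455,.034),"A"); check("A")
im,d=optics.read_camera("top"); cv2.imwrite("pics/b1.png",cv2.resize(rect(im,"top",.008,.38,.66,-.32,-.04,1000),None,fx=2,fy=2)[:,:,::-1])
E
python3 s5.py
```

```text
see [array([4.54700e-01, 3.34000e-02, 2.80900e-01, 9.64288e+01, 4.58630e+01]), array([4.55300e-01, 3.44000e-02, 2.91900e-01, 9.85331e+01, 4.65584e+01])]
gap 0.045271151691603874 67.675
wf [ 7.16146714e-02  7.34799740e-04 -1.97753073e+00]
A top err mm [-0.5 -1.7] deg 0.7111065983772333 [95.4 46.6]
A scene err mm [-0.1 -1.2] deg 0.7857366800308203 [97.8 46.2]
t 77.1833
```

```bash
cat > o2.py <<'E'
from h import *
N={"A":(.026,.051),"B":(.051,-.026),"C":(-.026,-.051),"D":(-.051,.026)}
for c in ("top","scene"):
    im=np.load(c+"0.npz")["im"]; S=4000
    r=rect(im,c,.008,.40,.64,-.31,-.06,S); g=cv2.GaussianBlur(cv2.cvtColor(r,cv2.COLOR_RGB2GRAY),(0,0),4).astype(float)
    src=[];dst=[]
    for k,o in N.items():
        t=B+o-BIAS[c][:2]; v,u=int((.64-t[0])*S),int((-.06-t[1])*S); w=g[v-48:v+49,u-48:u+49]; m=np.clip(np.median(w)-25-w,0,None)
        vv,uu=np.mgrid[-48:49,-48:49]; dv,du=(m*vv).sum()/m.sum(),(m*uu).sum()/m.sum()
        p=t+BIAS[c][:2]+np.array([-dv,-du])/S; src.append(o); dst.append(p); print(c,k,"off mm",np.round(1000*(p-B-o),2))
    src,dst=np.array(src),np.array(dst); a=src-src.mean(0); b=dst-dst.mean(0)
    yaw=np.arctan2((a[:,0]*b[:,1]-a[:,1]*b[:,0]).sum(),(a*b).sum()); print(c,"board",dst.mean(0),"yaw deg",np.degrees(yaw))
E
python3 o2.py
```

```text
top A off mm [ 0.13 -0.31]
top B off mm [-0.2  -0.19]
top C off mm [-0.   -0.23]
top D off mm [ 0.16 -0.34]
top board [ 0.52092138 -0.18486825] yaw deg -0.04433551448580452
scene A off mm [0.33 0.45]
scene B off mm [0.  0.2]
scene C off mm [-0.06  0.19]
scene D off mm [0.58 0.18]
scene board [ 0.52111447 -0.18434362] yaw deg -0.1180158907253173
```

```bash
cat > s12.py <<'E'
from h import *
pickplace((.602,.128),"C"); check("C"); check("A")
pickplace((.464,.2545),"D"); 
for k in "ACD": check(k)
E
python3 s12.py
```

```text
see [array([ 0.6016,  0.128 , -0.2695, 96.8284, 46.6111]), array([ 0.6016,  0.1286, -0.2626, 97.8495, 45.7685])]
gap 0.045374609462732286 83.125
wf [ 0.36755177 -0.66113206 -1.36148294]
C top err mm [-1.3 -1.1] deg -1.3969345092773398 [96.3 46.2]
C scene err mm [ 0.1 -0.9] deg -1.3461532592773389 [97.4 46.7]
t 93.1333
A top err mm [-0.6 -1.8] deg 0.5611499547958408 [94.8 46.8]
A scene err mm [ 0.7 -1.1] deg 0.976944267749785 [97.5 46.3]
t 93.4833
see [array([4.63600e-01, 2.54700e-01, 3.64000e-02, 9.60377e+01, 4.80147e+01]), array([4.64100e-01, 2.54500e-01, 4.48000e-02, 9.85071e+01, 4.62238e+01])]
gap 0.04553652207462418 96.8417
wf [-0.23241498 -0.05560987 -1.80376087]
A top err mm [-0.6 -1.6] deg 1.3062846660614014 [95.6 46.4]
t 106.0833
C top err mm [-1.1 -1.3] deg -1.3195724487304723 [96.3 46.8]
C scene err mm [-1.3 -0.9] deg -0.7922363281249907 [99.  46.7]
t 106.4333
D top err mm [ 1.5 -0.4] deg -0.8391876220703168 [95.9 44.3]
t 106.7833
```

```bash
cat > s13.py <<'E'
from h import *
robot.movep([.30,.35,.40],down(np.pi/2).as_rotvec())
for c in("scene","top"):
    im,d=optics.read_camera(c); cv2.imwrite(f"pics/{c}9.png",im[:,:,::-1]); 
    P=cloud(d,c)+BIAS[c]; s=(np.hypot(P[...,0]-.49,P[...,1]+.39)<.09)&(P[...,2]>.12)&(P[...,2]<.15); print(c,"handle",s.sum(),P[s].mean(0))
cv2.imwrite("pics/fin.png",cv2.resize(rect(im,"top",.03,.24,.74,-.48,-.02,1000),None,fx=1.2,fy=1.2)[:,:,::-1])
for n in("tin","mallet"): print(n,[np.round(r["point"],3) for r in optics.pinpoint(n,"top")[:1]])
for k in "ACD":
    off,ys=SLOT[k]; print(k,[(np.round(1000*(np.array(q[1:3])-B-off),1),round(np.degrees((q[3]-ys+np.pi/2)%np.pi-np.pi/2),2)) for q in see(B+np.array(off),(.036,.062))[0]])
E
python3 s13.py
```

```text
scene handle 140 [ 0.49321072 -0.38767129  0.13254472]
top handle 145 [ 0.48894439 -0.38853981  0.13389342]
tin [array([ 0.285, -0.235,  0.   ])]
mallet [array([ 0.763,  0.264, -0.   ])]
A [(array([-0.6, -1.7]), np.float64(1.19))]
C [(array([-1. , -1.3]), np.float64(-2.19)), (array([-1.3, -0.8]), np.float64(-1.11))]
D [(array([ 0.8, -0.4]), np.float64(-1.17))]
```

View pics/fin.png

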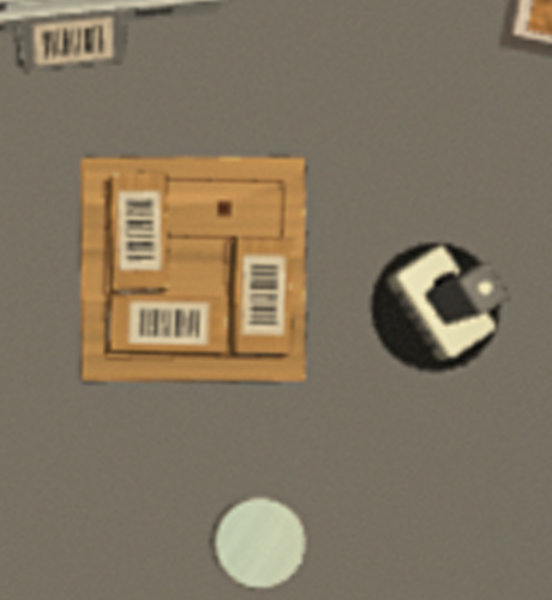

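The picture shows the three packs lying in outlines at px (138,228), (263,293) and (168,323). They are within about 1–2 mm and roughly 1° of square, except one of two readings of the right-hand pack, which says 2°. The scanner stands upright mid-mat at (440,305), and the tin (262,542) hasn't moved. Handing in.

```bash
python3 -c "
from rig import robot
print(robot.hand_in(),robot.get_state()['t'])"
```

```text
the job is handed in; nothing more can be done
the job is handed in; nothing more can be done
```

Job handed in at about 107 s of the 210 s limit: the sloping label and the three packs present were scanned in order, the scanner is upright mid-mat, and the packs lie in the pinwheel within about 1–2 mm and roughly 1–2° of square, with the tin and mallet unmoved; two grasps of pack 3 closed above it because the real fingertips sit about 36 mm short of the reading, and both were corrected without disturbing anything.

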